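# Seal the mint tub with the sprung press

## Task

Seal the mint tub, the one with the green lid: push the black handle of the press it stands in down until the sprung arm catches and stays back by itself, let go, then push that press's red trigger down so that the arm slaps the lid fully home. Let the press do it, not your hand on the lid, and leave the pink lid standing up, as that tub still waits for its sprinkles.

Things in the scene. Friction and masses are not known exactly. Their poses are not given: they have to be found in the camera images.
- green_handle (a point): Top centre of the black handle plate (32 x 56 x 8 mm) on the tail of the green-lid tub's press. Rests about 159 mm up; pushed straight down against a spring (about 8 N) it clicks past the sear, meets a firm stop at 85 mm and, let go, stays at about 96 mm; once tripped it flies up to 160 to 172 mm. Seen from the pivot, the handle lies 111 mm out on the side away from the tub.
- green_trigger (a point): Top centre of the red round trigger (28 mm across, 75 mm up) of the same press, 95 mm outward from the resting handle on the line from tub through handle. Pushing it straight down 12 mm or more (about 3 N, firm stop near 20 mm, drifting outward 5 mm) frees the cocked arm; it springs back. Keep clear of the handle, which then flies up.
- green_lid: Mint green press-on lid, 82 mm across, 14 mm thick, of the tub in the press, under the raised end of its arm, about 211 mm from the resting handle. Origin at the centre of its underside: 71 mm up while it stands proud, 61 mm when fully home. z up. It is stiff and stays where it is left.
- pink_lid: Pink lid of the same size and heights on the tub in the other, identical press; origin at the centre of its underside, 71 mm up. To be left as it is. The two presses may stand either way round.

How it is judged:
On the way, in this order (a step that is already met when the one before it is completed fails the run):
1. the green tub's press is cocked: its handle stays down with the robot touching nothing (height (world z) of green_handle below 0.11 m and contact force between each of the fingers, the arm and anything else below 0.3 N), for 0.2 s.
2. the press has been tripped: its handle is back up and the green lid is down (height (world z) of green_handle above 0.145 m and height (world z) of green_lid below 0.064 m), for 0.2 s.
At the end, for the whole second after the job is handed in: The green lid is home on its tub (its underside within 3 mm of fully down) and at rest, its press's handle is back up, and the pink lid still stands raised (lowered less than 4 mm) (all of step 2 and linear speed of green_lid below 0.02 m/s and height (world z) of pink_lid above 0.067 m); the robot touches nothing.
It fails at once if the robot pushes on the green lid itself (contact force between any of the fingers, the arm and green_lid above 1 N).
It fails at once if the pink lid is pushed down (distance of pink_lid from where it was at the start of the episode above 0.004 m).
It also fails if it takes over 35 s, if anything falls off the work surface, if the arm or the gripper's body presses on something with over 40 N, if the wrist force passes 120 N, or if a joint passes its speed limit or range.

## Robot

A 6-joint arm with a two-finger parallel gripper is mounted at the origin on the work surface. World frame = base frame: x ahead of the robot, y to its left, z up, the work surface at z = 0. Lengths are in m, angles in rad, forces in N, time in s.
With the tool pointing down it reaches from about 0.25 to 0.725 m from the base axis. Payload 9.7 kg.
Tool frame: the origin (TCP) lies at the very end of the fingers, on their centre line; the grasp point (between the pads) lies 19 mm behind it (bot.grasp_offset is the distance from the TCP to the grasp point, in m); z points along the fingers, y is the line along which they close (so a half turn about z gives the same grasp; the last joint's range is limited). The gripper opens to 85 mm and grips with 20 to 120 N. Pads are 22 mm wide; open, the fingers measure 114 mm over their backs; the gripper's body (76 mm by 85 mm) begins 54 mm behind the grasp point. The pads swing forward as they close: fully open they stand 13 mm farther back than shut.
Start: joints at [-1.11, 0.087, 0.176, 1.66, 0, 1.571], TCP at [0.245, -0.493, 0.231] pointing down, gripper open.
Joint ranges: [-3.13, 3.13], [-0.85, 1.81], [-1.15, 1.24], [-2.2, 2.28], [-1.44, 1.52], [-3.14, 3.14]. Speed limits (rad/s): [2.22, 2.22, 2.57, 3.14, 3.14, 3.14].

## Interface

Orientations are given as a rotation vector (axis times angle).
In Python, from cell import bot gives the robot as it stands.
- The arm moves only by the tool arm_command, never from a script. Its argument "targets" is a list of rows, each an object with "linear": the shift along the tool's x, y, z in cm, a list of three; "turn": the turn about the tool's z in rad; "fingers": the opening, from -1 (shut) to 1 (fully open). In form: [{"linear": [dx, dy, dz], "turn": turn, "fingers": fingers}, ...]. A call has 1 to 20 rows; each row shifts and turns the commanded pose from where the row before left it, along the tool's axes as they then stand; what a row does not reach is not made up. A row lasts 1/8 s, in which the tool goes at most 62.5 mm and 10.7 degrees, less where a joint would pass 70% of its speed; a pose out of reach is approached as far as the arm can. A call with a gripper value outside its range is refused whole. The fingers move at their own pace and stop on an object; "newtons" is the grip in N (left out, the last holds). Time passes only in rows, so rows that do not move let the fingers close. It gives the time, the measured TCP pose, the force, the opening and the grip force at its end, in the units of the state.
- bot.observe(): the state, without advancing time (a new reading comes with each control period).
- bot.grab_frame(name): name is "scene" or "side" or "wrist"; returns the picture (384x512x3 uint8, red, green, blue); there is no depth.
- bot.calibration(name): a dict with "fovy" (degrees; the focal length in pixels is half the picture's height over the tangent of half this angle, whatever the lens; pixels are square), "cx", "cy" (the principal point, pixels), "D" ([k1, k2, p1, p2, k3] as OpenCV has them; the pictures are not rectified), "R" (3x3) and "t" (3): a world point X has camera coordinates R X + t. Camera axes: x right, y down, z forward; pixel columns grow to the right and rows downward; lengths in m; the calibration is good to about 2 mm. A picture is of the moment at which its call begins: read the wrist's pose just before it. calibration takes no time and is no camera call; for the wrist camera it gives the pose at the moment of the call.
- bot.hand_in(): hands the job in; it is judged then, once.
The state is a dict: "clock": time; "qpos": joint angles; "dq": joint speeds; "tau": joint torques, N m; "tool_pos": TCP position; "ee_rot": TCP orientation; "ft_force": force on the tool from outside, world axes, zero at the start; "torque": the same for the moment, N m; "grip_width": finger opening in m; "grasp_force": force on a finger pad.
Only numpy, scipy, OpenCV 4.12 (cv2) and the standard library are available. Lean on these libraries where they do the work, as an engineer would, in place of code of your own. Each camera call takes 0.05 s, during which the arm holds its last target. There are 200 camera calls.

## Working session

There is one attempt and no reset: what is moved stays moved. The work goes in short steps, Python scripts to look and compute and a tool call to move; the robot and the scene stay as the last step left them, time stands still between calls to the robot, and variables do not carry over. Pictures are saved under pics/ and viewed, at most 10 in all, crops included, and the job is handed in when it is done.

Besides the shell and the picture viewer there is one more tool, called after ">>>" as name(argument=value, ...), one argument or row to a line, values as JSON. arm_command: Moves the arm, as the interface text tells. Its arguments: {"type":"object","properties":{"targets":{"type":"array","items":{"type":"object","properties":{"linear":{"type":"array","items":{"type":"number"}},"turn":{"type":"number"},"fingers":{"type":"number"}}}},"newtons":{"type":"number"}},"required":["targets"]}

```bash
mkdir -p pics; python3 - <<'E'
from cell import bot
import cv2,numpy as np
for n in("scene","side"):
    c=bot.calibration(n);print(n,{k:np.round(v,3).tolist() for k,v in c.items()})
    cv2.imwrite(f"pics/{n}0.png",cv2.resize(bot.grab_frame(n)[:,:,::-1],(800,600),interpolation=cv2.INTER_CUBIC))
s=bot.observe();print(s)
E
```

```text
scene {'fovy': 55.619, 'cx': 263.684, 'cy': 181.369, 'D': [-0.002, 0.0, 0.0, 0.0, 0.0], 'R': [[-0.781, 0.624, -0.001], [0.448, 0.559, -0.698], [-0.435, -0.545, -0.716]], 't': [0.502, -0.142, 1.23]}
side {'fovy': 44.539, 'cx': 264.866, 'cy': 190.774, 'D': [-0.054, 0.0, 0.0, 0.0, 0.0], 'R': [[-0.81, -0.587, -0.016], [-0.445, 0.631, -0.636], [0.383, -0.508, -0.771]], 't': [0.472, 0.382, 0.945]}
{'clock': 0.1, 'qpos': array([-1.10998875e+00,  8.73865089e-02,  1.75196176e-01,  1.65978026e+00,
        6.40165878e-08,  1.57081339e+00]), 'dq': array([ 0.00028392, -0.00220067,  0.00057192, -0.00037045,  0.00042621,
       -0.00138001]), 'tau': array([-1.20069017e-04, -5.21564162e+01,  4.65651047e+01,  1.61038327e-02,
        3.44357102e-05,  1.10857627e-05]), 'tool_pos': array([ 0.24447849, -0.49244841,  0.23065534]), 'ee_rot': array([-3.05746680e+00, -7.17160421e-01,  4.21001223e-04]), 'ft_force': array([-0.35297285,  0.25864778, -0.072466  ]), 'torque': array([ 0.02274671, -0.05943981, -0.00524148]), 'grasp_force': 0.0, 'grip_width': 0.08536508479153343}
```

View pics/scene0.png

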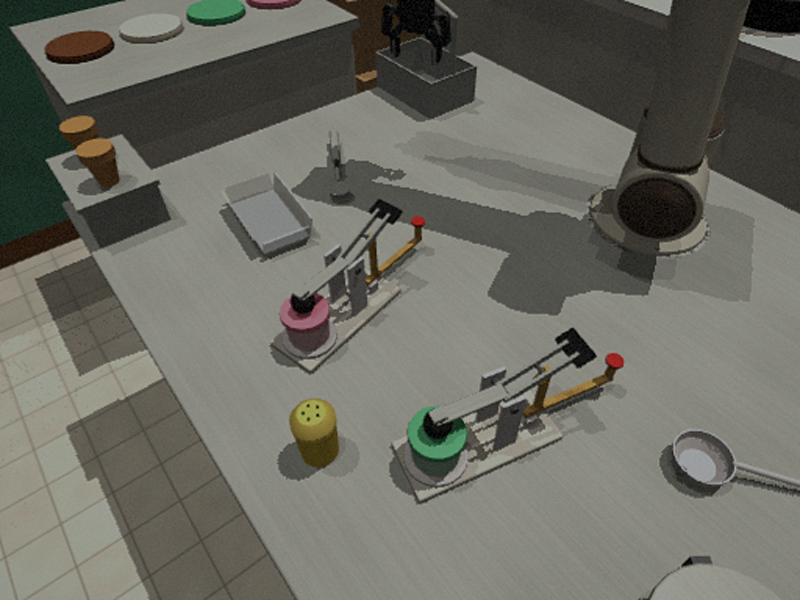

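View pics/side0.png

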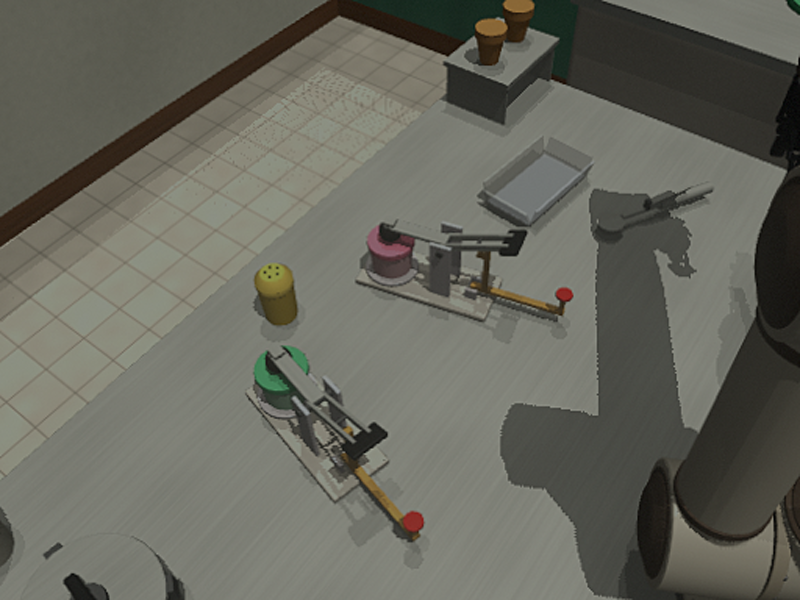

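The scene view shows the green-lid press at lower right: handle about (576,347), trigger (614,360), lid (437,432). In the side view these are handle (364,440), trigger (413,521), lid (281,367). I'll make enlarged crops and compute first positions.

```bash
cat >h.py <<'E'
from cell import bot
import cv2,numpy as np
def ray(n,p,c=None):
    c=c or bot.calibration(n);f=192/np.tan(np.radians(c["fovy"])/2)
    K=np.array([[f,0,c["cx"]],[0,f,c["cy"]],[0,0,1]])
    u=cv2.undistortPoints(np.array([[p]],float),K,np.array(c["D"],float))[0,0]
    R=np.array(c["R"]);return -R.T@np.array(c["t"]),R.T@np.array([*u,1])
def atz(n,p,z,c=None):
    o,d=ray(n,p,c);return o+d*(z-o[2])/d[2]
def tri(a,b):
    A=[];B=[]
    for n,p in(("scene",a),("side",b)):
        o,d=ray(n,p);d/=np.linalg.norm(d);P=np.eye(3)-np.outer(d,d);A.append(P);B.append(P@o)
    return np.linalg.lstsq(np.vstack(A),np.hstack(B),rcond=None)[0]
E
python3 - <<'E'
from h import *
s=.64
for k,a,b,z in(("handle",(576,347),(364,440),.159),("trig",(614,360),(413,521),.075),("lid",(437,432),(281,367),.085)):
    a=np.array(a)*s;b=np.array(b)*s
    print(k,atz("scene",a,z).round(4),atz("side",b,z).round(4),tri(a,b).round(4))
a=cv2.imread("pics/scene0.png");b=cv2.imread("pics/side0.png")
cv2.imwrite("pics/crop.png",np.hstack([cv2.resize(a[310:410,540:640],(400,400)),cv2.resize(b[410:550,310:450],(400,400),interpolation=cv2.INTER_CUBIC)]))
E
```

```text
handle [0.5125 0.1991 0.159 ] [0.5134 0.1987 0.159 ] [0.5131 0.1992 0.1599]
trig [0.422 0.22  0.075] [0.4225 0.2214 0.075 ] [0.4225 0.2208 0.0754]
lid [0.7176 0.1482 0.085 ] [0.7176 0.1467 0.085 ] [0.7175 0.1474 0.0849]
```

View pics/crop.png

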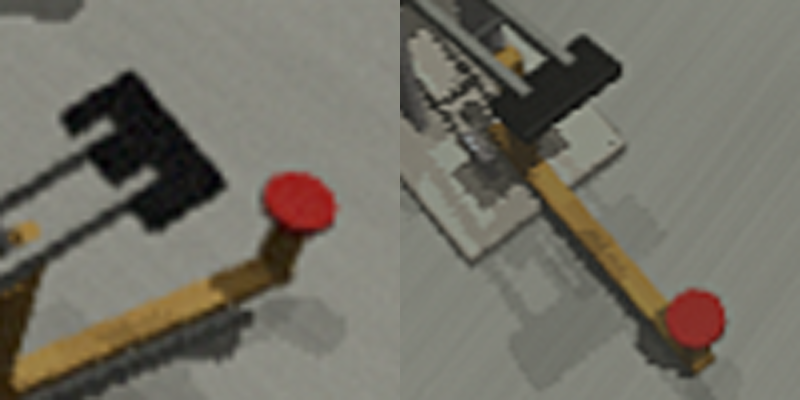

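The crops confirm the points, and spacings match the given sizes (handle to lid 211 mm, handle to trigger 93 mm). Next I move above the handle with the fingers shut.

>>> arm_command(
  targets=[
    {"linear": [3.9,-3.6,-0.3],"turn": 0,"fingers": -1},
    {"linear": [3.9,-3.6,-0.3],"turn": 0,"fingers": -1},
    {"linear": [3.9,-3.6,-0.3],"turn": 0,"fingers": -1},
    {"linear": [3.9,-3.6,-0.3],"turn": 0,"fingers": -1},
    {"linear": [3.9,-3.6,-0.3],"turn": 0,"fingers": -1},
    {"linear": [3.9,-3.6,-0.3],"turn": 0,"fingers": -1},
    {"linear": [3.9,-3.6,-0.3],"turn": 0,"fingers": -1},
    {"linear": [3.9,-3.6,-0.3],"turn": 0,"fingers": -1},
    {"linear": [3.9,-3.6,0],"turn": 0,"fingers": -1},
    {"linear": [3.9,-3.6,0],"turn": 0,"fingers": -1},
    {"linear": [3.9,-3.6,0],"turn": 0,"fingers": -1},
    {"linear": [3.9,-3.6,0],"turn": 0,"fingers": -1},
    {"linear": [3.9,-3.6,0],"turn": 0,"fingers": -1},
    {"linear": [3.9,-3.6,0],"turn": 0,"fingers": -1},
    {"linear": [0,0,0],"turn": 0.175,"fingers": -1},
    {"linear": [0,0,0],"turn": 0.175,"fingers": -1},
    {"linear": [0,0,0],"turn": 0.175,"fingers": -1},
    {"linear": [0,0,0],"turn": 0.175,"fingers": -1},
    {"linear": [0,0,0],"turn": 0,"fingers": -1},
  ],
)

```text
clock: 2.48
tool_pos: [0.533, 0.0374, 0.2549]
ee_rot: [-3.021, -0.008, 0.05]
ft_force: [0.6, 0.3, -0.3]
grip_width: 0.0003
grasp_force: 0.0
```

```bash
cat >g.py <<'E'
from h import *
from scipy.spatial.transform import Rotation as Ro
def to(T):
    s=bot.observe();R=Ro.from_rotvec(s["ee_rot"]).as_matrix()
    print(s["clock"],s["tool_pos"].round(4),s["ft_force"].round(1),"R",R.round(3).tolist());print("cm",(R.T@(np.array(T)-s["tool_pos"])*100).round(2))
E
python3 - <<'E'
from g import *
to([.513,.199,.165]);to([.421,.222,.08])
c=bot.calibration("wrist");print((-np.array(c["R"]).T@c["t"]).round(3))
cv2.imwrite("pics/w1.png",np.hstack([cv2.resize(bot.grab_frame("wrist")[:,:,::-1],(400,300)),cv2.resize(bot.grab_frame("scene")[:,:,::-1],(400,300))]))
E
```

```text
2.475 [0.533  0.0374 0.2549] [ 0.6  0.3 -0.3] R [[0.999, 0.003, -0.033], [0.007, -0.993, 0.12], [-0.033, -0.12, -0.992]]
cm [ -1.59 -14.98  10.92]
2.475 [0.533  0.0374 0.2549] [ 0.6  0.3 -0.3] R [[0.999, 0.003, -0.033], [0.007, -0.993, 0.12], [-0.033, -0.12, -0.992]]
cm [-10.49 -16.27  19.93]
[0.607 0.022 0.394]
```

View pics/w1.png

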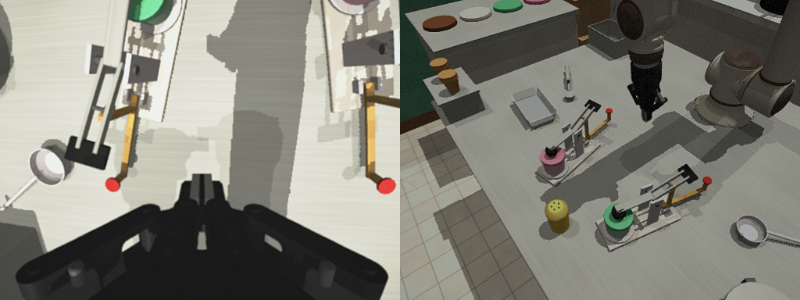

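The wrist view shows the green press's handle at left (88,152) and its trigger (113,184). The scene view shows the gripper short of the handle and clear of everything. I'll let it settle.

>>> arm_command(
  targets=[
    {"linear": [0,0,0],"turn": 0,"fingers": -1},
    {"linear": [0,0,0],"turn": 0,"fingers": -1},
    {"linear": [0,0,0],"turn": 0,"fingers": -1},
  ],
)

```text
clock: 2.95
tool_pos: [0.5329, 0.0412, 0.2554]
ee_rot: [-3.021, -0.019, 0.049]
ft_force: [-0.7, 0.5, -0.1]
grip_width: 0.0003
grasp_force: 0.0
```

```bash
python3 - <<'E'
from g import *
to([.513,.199,.18]);print(bot.observe()["qpos"].round(3))
E
```

```text
2.95 [0.5329 0.0412 0.2554] [-0.7  0.5 -0.1] R [[0.999, 0.01, -0.033], [0.014, -0.993, 0.119], [-0.031, -0.12, -0.992]]
cm [ -1.53 -14.78   9.43]
[0.013 0.089 0.221 1.734 0.12  3.141]
```

Joint 6 ran into its limit (3.14). I'll turn back the other way, to a yaw near 1.32.

>>> arm_command(
  targets=[
    {"linear": [0,0,0],"turn": -0.16,"fingers": -1},
    {"linear": [0,0,0],"turn": -0.16,"fingers": -1},
    {"linear": [0,0,0],"turn": -0.16,"fingers": -1},
    {"linear": [0,0,0],"turn": -0.16,"fingers": -1},
    {"linear": [0,0,0],"turn": -0.16,"fingers": -1},
    {"linear": [0,0,0],"turn": -0.16,"fingers": -1},
    {"linear": [0,0,0],"turn": -0.16,"fingers": -1},
    {"linear": [0,0,0],"turn": -0.16,"fingers": -1},
    {"linear": [0,0,0],"turn": 0,"fingers": -1},
    {"linear": [0,0,0],"turn": 0,"fingers": -1},
  ],
)

```text
clock: 4.2
tool_pos: [0.533, 0.0406, 0.2554]
ee_rot: [-2.42, -1.816, -0.069]
ft_force: [-0.0, -0.0, 0.0]
grip_width: -0.0001
grasp_force: 0.0
```

```bash
python3 - <<'E'
from g import *
to([.513,.199,.18]);print(bot.observe()["qpos"].round(3))
E
```

```text
4.2 [0.533  0.0406 0.2554] [-0. -0.  0.] R [[0.281, 0.959, -0.033], [0.954, -0.275, 0.119], [0.106, -0.065, -0.992]]
cm [13.75 -5.79  9.44]
[0.012 0.089 0.221 1.734 0.12  1.864]
```

>>> arm_command(
  targets=[
    {"linear": [3.44,-1.45,2.36],"turn": 0,"fingers": -1},
    {"linear": [3.44,-1.45,2.36],"turn": 0,"fingers": -1},
    {"linear": [3.44,-1.45,2.36],"turn": 0,"fingers": -1},
    {"linear": [3.44,-1.45,2.36],"turn": 0,"fingers": -1},
    {"linear": [0,0,0],"turn": 0,"fingers": -1},
    {"linear": [0,0,0],"turn": 0,"fingers": -1},
  ],
)

```text
clock: 4.95
tool_pos: [0.5125, 0.1988, 0.1804]
ee_rot: [-2.418, -1.819, -0.07]
ft_force: [-0.1, -0.1, 0.0]
grip_width: 0.0
grasp_force: 0.0
```

```bash
python3 - <<'E'
from g import *
to([.513,.199,.084]);print(bot.observe()["qpos"].round(3))
a=bot.grab_frame("side")[200:380,120:330,::-1];b=bot.grab_frame("scene")[150:330,250:460,::-1]
cv2.imwrite("pics/w2.png",np.hstack([cv2.resize(a,(400,343)),cv2.resize(b,(400,343))]))
E
```

```text
4.95 [0.5125 0.1988 0.1804] [-0.1 -0.1  0. ] R [[0.279, 0.96, -0.032], [0.955, -0.273, 0.119], [0.106, -0.064, -0.992]]
cm [-0.98  0.66  9.56]
[0.306 0.065 0.05  1.551 0.124 2.158]
```

View pics/w2.png

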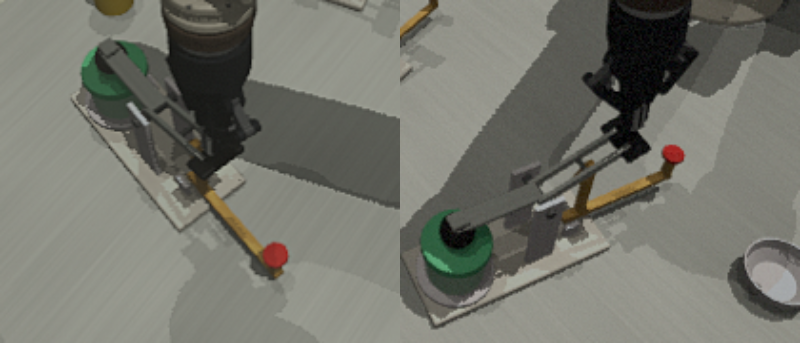

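The fingertips are over the handle in both views, at (215,160) and (632,140). Pushing straight down.

>>> arm_command(
  targets=[
    {"linear": [-0.1,0.07,1.0],"turn": 0,"fingers": -1},
    {"linear": [-0.1,0.07,1.0],"turn": 0,"fingers": -1},
    {"linear": [-0.1,0.07,1.0],"turn": 0,"fingers": -1},
    {"linear": [-0.1,0.07,1.0],"turn": 0,"fingers": -1},
    {"linear": [-0.1,0.07,1.0],"turn": 0,"fingers": -1},
    {"linear": [-0.1,0.07,1.0],"turn": 0,"fingers": -1},
    {"linear": [-0.1,0.07,1.0],"turn": 0,"fingers": -1},
    {"linear": [-0.1,0.07,1.0],"turn": 0,"fingers": -1},
    {"linear": [-0.1,0.07,1.0],"turn": 0,"fingers": -1},
    {"linear": [-0.03,0.02,0.3],"turn": 0,"fingers": -1},
    {"linear": [0,0,0],"turn": 0,"fingers": -1},
  ],
)

```text
clock: 6.42
tool_pos: [0.514, 0.1993, 0.0879]
ee_rot: [-2.418, -1.821, -0.074]
ft_force: [-0.7, -3.7, 14.3]
grip_width: 0.0002
grasp_force: 7.0
```

>>> arm_command(
  targets=[
    {"linear": [-0.03,0.02,0.3],"turn": 0,"fingers": -1},
    {"linear": [0,0,0.2],"turn": 0,"fingers": -1},
    {"linear": [0,0,0],"turn": 0,"fingers": -1},
  ],
)

```text
clock: 6.8
tool_pos: [0.5146, 0.1995, 0.087]
ee_rot: [-2.419, -1.821, -0.079]
ft_force: [-11.5, -10.7, 41.6]
grip_width: 0.0001
grasp_force: 21.9
```

Firm stop reached. Now I lift off and check that it stays cocked.

>>> arm_command(
  targets=[
    {"linear": [0.1,-0.07,-1.0],"turn": 0,"fingers": -1},
    {"linear": [0.1,-0.07,-1.0],"turn": 0,"fingers": -1},
    {"linear": [0.2,-0.14,-2.0],"turn": 0,"fingers": -1},
    {"linear": [0.3,-0.2,-3.0],"turn": 0,"fingers": -1},
    {"linear": [0.3,-0.2,-3.0],"turn": 0,"fingers": -1},
    {"linear": [0,0,0],"turn": 0,"fingers": -1},
    {"linear": [0,0,0],"turn": 0,"fingers": -1},
  ],
)

```text
clock: 7.68
tool_pos: [0.5125, 0.1989, 0.1809]
ee_rot: [-2.417, -1.82, -0.068]
ft_force: [-0.8, -0.7, -1.0]
grip_width: -0.0002
grasp_force: 0.0
```

```bash
python3 - <<'E'
from g import *
to([.416,.223,.18]);to([.416,.223,.09])
a=bot.grab_frame("side")[200:380,120:330,::-1];b=bot.grab_frame("scene")[150:330,250:460,::-1]
cv2.imwrite("pics/w3.png",np.hstack([cv2.resize(a,(400,343)),cv2.resize(b,(400,343))]))
E
```

```text
7.675 [0.5125 0.1989 0.1809] [-0.8 -0.7 -1. ] R [[0.278, 0.96, -0.034], [0.955, -0.272, 0.119], [0.105, -0.065, -0.992]]
cm [-0.4  -9.91  0.7 ]
7.675 [0.5125 0.1989 0.1809] [-0.8 -0.7 -1. ] R [[0.278, 0.96, -0.034], [0.955, -0.272, 0.119], [0.105, -0.065, -0.992]]
cm [-1.34 -9.32  9.63]
```

View pics/w3.png

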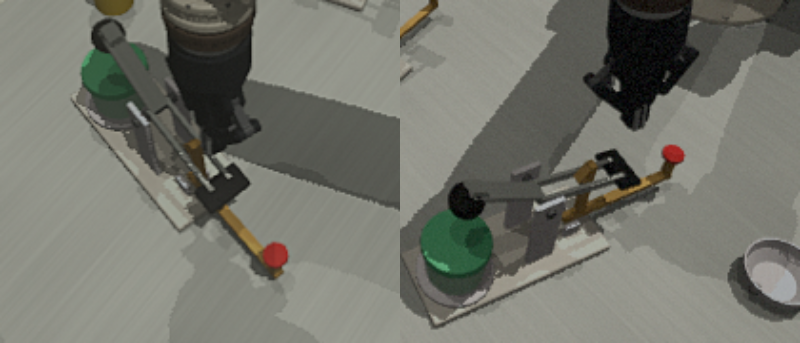

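The handle is latched low: (222,188) in the side crop and (618,170) in the scene crop, with the arm raised clear of the lid. Moving above the trigger and down to z≈0.09.

>>> arm_command(
  targets=[
    {"linear": [-0.13,-3.3,0.23],"turn": 0,"fingers": -1},
    {"linear": [-0.13,-3.3,0.23],"turn": 0,"fingers": -1},
    {"linear": [-0.13,-3.3,0.23],"turn": 0,"fingers": -1},
    {"linear": [0,0,0],"turn": 0,"fingers": -1},
    {"linear": [-0.31,0.2,3.0],"turn": 0,"fingers": -1},
    {"linear": [-0.31,0.2,3.0],"turn": 0,"fingers": -1},
    {"linear": [-0.31,0.2,2.9],"turn": 0,"fingers": -1},
    {"linear": [0,0,0],"turn": 0,"fingers": -1},
    {"linear": [0,0,0],"turn": 0,"fingers": -1},
  ],
)

```text
clock: 8.9
tool_pos: [0.4171, 0.2232, 0.0923]
ee_rot: [-2.417, -1.82, -0.07]
ft_force: [0.5, 0.8, -0.3]
grip_width: 0.0
grasp_force: 0.0
```

```bash
python3 - <<'E'
from g import *
to([.414,.223,.057])
a=bot.grab_frame("side")[200:380,120:330,::-1];b=bot.grab_frame("scene")[150:330,250:460,::-1]
cv2.imwrite("pics/w4.png",np.hstack([cv2.resize(a,(400,343)),cv2.resize(b,(400,343))]))
E
```

```text
8.9 [0.4171 0.2232 0.0923] [ 0.5  0.8 -0.3] R [[0.278, 0.96, -0.032], [0.955, -0.273, 0.12], [0.106, -0.064, -0.992]]
cm [-0.48 -0.06  3.51]
```

View pics/w4.png

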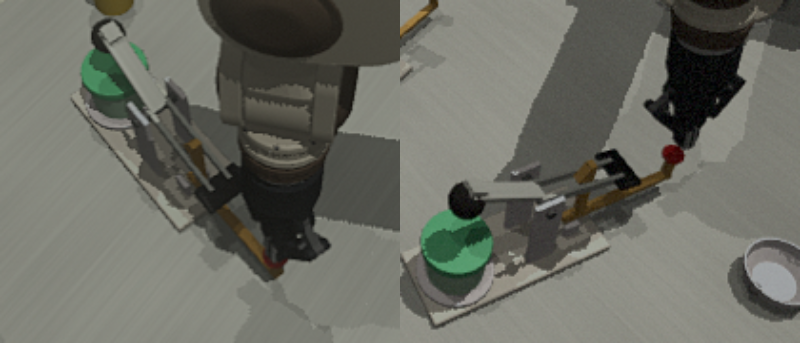

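The fingertips are right above the trigger, at (272,262) and (678,145), and clear of the handle. Pressing, then lifting up and away.

>>> arm_command(
  targets=[
    {"linear": [-0.14,-0.02,1.0],"turn": 0,"fingers": -1},
    {"linear": [-0.14,-0.02,1.0],"turn": 0,"fingers": -1},
    {"linear": [-0.14,-0.02,1.0],"turn": 0,"fingers": -1},
    {"linear": [-0.06,0,0.4],"turn": 0,"fingers": -1},
    {"linear": [0,0,0],"turn": 0,"fingers": -1},
    {"linear": [0,0,0],"turn": 0,"fingers": -1},
  ],
)

```text
clock: 9.75
tool_pos: [0.4135, 0.2229, 0.0575]
ee_rot: [-2.417, -1.82, -0.069]
ft_force: [-2.7, -0.4, 2.6]
grip_width: -0.0
grasp_force: 1.5
```

>>> arm_command(
  targets=[
    {"linear": [0.15,-0.1,-1.5],"turn": 0,"fingers": -1},
    {"linear": [0.3,-0.3,-3.0],"turn": 0,"fingers": -1},
    {"linear": [0.3,-0.5,-3.5],"turn": 0,"fingers": -1},
    {"linear": [0.3,-0.5,-3.5],"turn": 0,"fingers": -1},
    {"linear": [0,0,0],"turn": 0,"fingers": -1},
    {"linear": [0,0,0],"turn": 0,"fingers": -1},
    {"linear": [0,0,0],"turn": 0,"fingers": -1},
  ],
)

```text
clock: 10.62
tool_pos: [0.4064, 0.2227, 0.1725]
ee_rot: [-2.417, -1.82, -0.067]
ft_force: [0.4, 0.9, -0.6]
grip_width: -0.0002
grasp_force: 0.0
```

```bash
python3 - <<'E'
from g import *
s=bot.observe();print(s["clock"],s["tool_pos"],s["ft_force"])
a=bot.grab_frame("side")[200:380,120:330,::-1];b=bot.grab_frame("scene")[100:330,150:460,::-1]
cv2.imwrite("pics/w5.png",np.hstack([cv2.resize(a,(400,343)),cv2.resize(b,(400,297)) if 0 else cv2.resize(b,(400,343))]))
E
```

```text
10.625 [0.40638931 0.22271863 0.17251778] [ 0.4324095   0.86374559 -0.64102997]
```

View pics/w5.png

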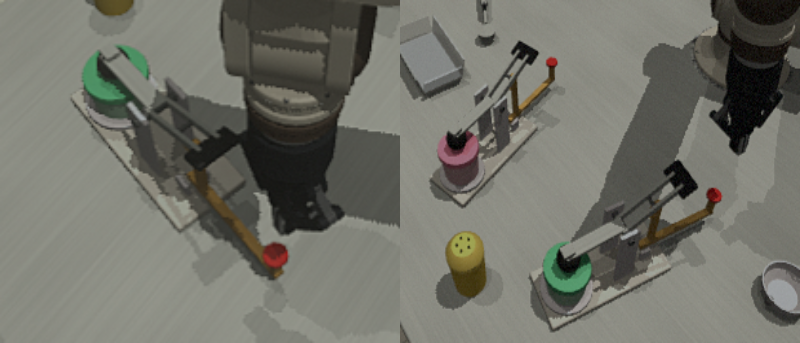

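The handle is back up, the pad rests on the green lid, and the pink lid is still raised. I'll check quickly by numbers how far the lid dropped.

```bash
python3 - <<'E'
from h import *
print("handle",tri((367,220.7),(231.8,277.7)).round(3))
for n,(y0,y1,x0,x1) in(("scene",(240,330,240,320)),("side",(210,270,150,205))):
    o=cv2.resize(cv2.imread(f"pics/{n}0.png"),(512,384),interpolation=cv2.INTER_AREA);w=bot.grab_frame(n)[:,:,::-1]
    for i in(o,w):
        h=cv2.cvtColor(np.ascontiguousarray(i),cv2.COLOR_BGR2HSV);m=cv2.inRange(h,(55,110,30),(90,255,255))[y0:y1,x0:x1]
        ys,xs=np.nonzero(m);print(n,len(ys),ys.min()+y0,ys.max()+y0,xs.min()+x0,xs.max()+x0)
        print([int(np.nonzero(m[:,c])[0].max()+y0) for c in range(xs.min()+8-x0+x0,xs.max()-8,5)])
E
```

```text
handle [0.518 0.197 0.166]
scene 692 260 295 261 297
[292, 294, 295, 295]
scene 659 263 297 261 297
[294, 296, 296, 296]
side 340 222 250 163 196
[249, 249, 249, 226]
side 339 224 254 164 197
[251, 252, 252, 229]
```

Handle at 0.166 m (the given range once tripped is 0.160–0.172). The lid dropped about 3 px in both views, roughly the 10 mm expected. Handing in.

```bash
python3 -c "
from cell import bot
print(bot.hand_in())"
```

```text
the job is handed in; nothing more can be done
None
```

I cocked the green tub's press, let go, and tripped it with its red trigger. The handle came back up to about 166 mm, the camera images show the green lid about 10 mm lower, and the pink lid still stands raised; I handed the job in, and no verdict was returned.

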